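# Unload a centrifuge carrier into a bench rack in reverse order

## Robot

A 6-joint arm with a two-finger parallel gripper is mounted at the origin on the work surface. World frame = base frame: x ahead of the robot, y to its left, z up, the work surface at z = 0. Lengths are in m, angles in degrees, forces in N, time in s.
With the tool pointing down it reaches from about 0.3 to 0.875 m from the base axis. Payload 6.4 kg.
Tool frame: the origin (TCP) lies at the very end of the fingers, on their centre line; the grasp point (between the pads) lies ctrl.hold_point_z behind it (ctrl.hold_point_z is the distance from the TCP to the grasp point, in m); z points along the fingers, y is the direction in which the jaws open and shut (so a half turn about z gives the same grasp; the last joint's range is limited). The gripper opens to 85 mm and grips with 20 to 120 N. Pads are 22 mm wide; open, the fingers measure 114 mm over their backs; the gripper's body (76 mm by 85 mm) begins 54 mm behind the grasp point. The pads swing forward as they close: fully open they stand 13 mm farther back than shut.
Start: joints at [64.039, 10.359, 92.074, -0, 77.567, -11.82], TCP at [0.14, 0.558, 0.205] pointing down, gripper open.
Joint ranges: [-171.53, 171.53], [-51.25, 118.39], [17.06, 147.69], [-65.23, 245.23], [0, 150.52], [-178.68, 178.68]. Speed limits (degrees/s): [147.25, 147.25, 172.46, 180, 180, 180].

## Interface

Orientations are given as [roll, pitch, yaw] about the fixed x, y, z axes, in that order (R = Rz(yaw) Ry(pitch) Rx(roll)).
In Python, from station import ctrl, jaws, get_state, imaging, workorder gives the robot as it stands. Calls block until the motion is done:
- ctrl.reach(position, orientation): joint-space move of the TCP to a pose.
- ctrl.move_l(position, ori=None, velocity=0.15, force_limit=None): straight line of the TCP; ori=None keeps the orientation; velocity is the mean speed in m/s. With force_limit (N) it stops when the force on the tool has changed by that much, and returns True; else False.
- ctrl.movej(angles): joint-space move.
- jaws.grip(opening, f_grip=None): opening from 0.0 (shut) to 1.0 (fully open); f_grip is the grip in N (None keeps the last); returns when the fingers have stopped.
- ctrl.pause(seconds).
- ctrl.inverse_kinematics(position, orientation): joint angles nearest the present ones, or None.
- get_state(): the state.
- imaging.get_image(name): name is "scene" or "top" or "wrist"; returns (picture, depth): 420x560x3 uint8, red, green, blue; 420x560 float32, m along the optical axis (not along the pixel's ray), 0 where there is no reading.
- imaging.camera_info(name): a dict with "fx", "fy", "cx", "cy" (pixels), "k1" (the pictures are not rectified: a ray, as slopes to the right and down, at radius r is drawn at 1 + k1 r^2 times it, then the intrinsics apply), "R" (3x3) and "t" (3): a world point X has camera coordinates R X + t. Camera axes: x right, y down, z forward; pixel columns grow to the right and rows downward; lengths in m; the calibration is good to about 2 mm. A picture is of the moment at which its call begins: read the wrist's pose just before it. camera_info takes no time and is no camera call; for the wrist camera it gives the pose at the moment of the call.
A pose or a line that the arm cannot do raises ctrl.Unreachable and nothing moves.
- workorder.hand_in(): hands the job in, once; it reports no verdict.
The state is a dict: "time_s": time; "joint_pos": joint angles; "qvel": joint speeds; "joint_torque": joint torques, N m; "tool_pos": TCP position; "tcp_rot": TCP orientation; "contact_force": force on the tool from outside, world axes, zero at the start; "moment": the same for the moment, N m; "grip_width": opening from 0.0 (shut) to 1.0 (fully open).
Only numpy, scipy, OpenCV 4.12 (cv2) and the standard library are available. Lean on these libraries where they do the work, as an engineer would, in place of code of your own. Each camera call takes 0.05 s, during which the arm holds its last target. There are 200 camera calls.

## Task

Move the four capped tubes from the coloured sleeves of the teal centrifuge carrier into the dark steel bench rack, in reverse order: the tube nearest the carrier's white end goes into the rack well farthest from the rack's white end, the next tube into the next well, and so on, until the tube farthest from the carrier's white end stands in the well nearest the rack's white end. Every tube must end standing fully down in its own well, cap up; never let one tip over on the way.

Things in the scene. Friction and masses are not known exactly. Their poses are not given: they have to be found in the camera images.
- tube_red_mid (a point): the tube with the red ribbed cap: an upright, closed, opaque white plastic tube, 96 mm tall, about 60 g. Body 28 mm across, tapering over its lowest 14 mm to a flat foot 16 mm across; the cap is a 34 mm wide, 24 mm tall cylinder and fills the top, from 24 to 48 mm above this point (its best grip is 36 mm above this point). This point: centre of the tube, half-way up, 48 mm above its foot; z along the tube towards the cap; round, its yaw means nothing.
- tube_yellow_mid (a point): the tube with the yellow ribbed cap: an upright, closed, opaque white plastic tube, 96 mm tall, about 60 g. Body 28 mm across, tapering over its lowest 14 mm to a flat foot 16 mm across; the cap is a 34 mm wide, 24 mm tall cylinder and fills the top, from 24 to 48 mm above this point (its best grip is 36 mm above this point). This point: centre of the tube, half-way up, 48 mm above its foot; z along the tube towards the cap; round, its yaw means nothing.
- tube_green_mid (a point): the tube with the green ribbed cap: an upright, closed, opaque white plastic tube, 96 mm tall, about 60 g. Body 28 mm across, tapering over its lowest 14 mm to a flat foot 16 mm across; the cap is a 34 mm wide, 24 mm tall cylinder and fills the top, from 24 to 48 mm above this point (its best grip is 36 mm above this point). This point: centre of the tube, half-way up, 48 mm above its foot; z along the tube towards the cap; round, its yaw means nothing.
- tube_blue_mid (a point): the tube with the blue ribbed cap: an upright, closed, opaque white plastic tube, 96 mm tall, about 60 g. Body 28 mm across, tapering over its lowest 14 mm to a flat foot 16 mm across; the cap is a 34 mm wide, 24 mm tall cylinder and fills the top, from 24 to 48 mm above this point (its best grip is 36 mm above this point). This point: centre of the tube, half-way up, 48 mm above its foot; z along the tube towards the cap; round, its yaw means nothing.
- sleeve_red: the red sleeve: a fixed 48 mm square, 50 mm tall block standing on the teal carrier, with one square well 36 mm wide and 44 mm deep, open upward. The red-capped tube stands in it at the start, the cap and 28 mm of the white body showing above it, so the sleeve still marks that tube's place in the row after the tube has left. Origin: centre of its underside, 4 mm above the bench; z up, y along the carrier's row.
- sleeve_yellow: the yellow sleeve: a fixed 48 mm square, 50 mm tall block standing on the teal carrier, with one square well 36 mm wide and 44 mm deep, open upward. The yellow-capped tube stands in it at the start, the cap and 28 mm of the white body showing above it, so the sleeve still marks that tube's place in the row after the tube has left. Origin: centre of its underside, 4 mm above the bench; z up, y along the carrier's row.
- sleeve_green: the green sleeve: a fixed 48 mm square, 50 mm tall block standing on the teal carrier, with one square well 36 mm wide and 44 mm deep, open upward. The green-capped tube stands in it at the start, the cap and 28 mm of the white body showing above it, so the sleeve still marks that tube's place in the row after the tube has left. Origin: centre of its underside, 4 mm above the bench; z up, y along the carrier's row.
- sleeve_blue: the blue sleeve: a fixed 48 mm square, 50 mm tall block standing on the teal carrier, with one square well 36 mm wide and 44 mm deep, open upward. The blue-capped tube stands in it at the start, the cap and 28 mm of the white body showing above it, so the sleeve still marks that tube's place in the row after the tube has left. Origin: centre of its underside, 4 mm above the bench; z up, y along the carrier's row.
- carrier: the teal centrifuge carrier: a fixed flat tray (80 x 212 mm, floor 4 mm thick, low rim 24 mm tall) that holds the four coloured sleeves in one straight row, 52 mm apart, in any order. A white block, 80 x 18 x 50 mm, closes one end (the white end). Origin: middle of its underside, on the bench, under the middle of the row; y runs along the row towards the white end, x across it, z up. The sleeves stand at y = -78, -26, +26 and +78 mm.
- rack: the dark steel bench rack: a fixed block 60 x 212 mm, 50 mm tall, with one row of four square wells, empty at the start, each 36 mm wide and 44 mm deep (well floor 6 mm above the bench, so a tube fully down has its centre 54 mm above the bench). A white block, 60 x 18 x 50 mm, closes one end (the white end). Origin: middle of its underside, on the bench; y runs along the row towards the white end, x across it, z up. Well centres at x = 0, y = -78, -26, +26 and +78 mm.
Not all that is in view belongs to the job. What is shaped like the part that bears tube_green_mid but brown is not meant. What is shaped like the part that bears tube_red_mid but brown is not meant.

How it is judged:
By the outcome, as a careful person would: the job done as asked, in the order asked, and still so for the second after the job is handed in, with the robot touching nothing.
It also fails if it takes over 106 s, if anything falls off the work surface, if the arm or the gripper's body presses on something with over 40 N, if the wrist force passes 120 N, or if a joint passes its speed limit or range.

## Working session

There is one attempt and no reset: what is moved stays moved. The work goes in short steps, each a Python script; the robot and the scene stay as the last script left them, time stands still between calls to the robot, and variables do not carry over. Pictures are saved under pics/ and viewed, about 12 in all and at most 16, crops included, and the job is handed in when it is done.

```bash
mkdir -p pics; ls; python3 - <<'E'
from station import ctrl,jaws,get_state,imaging
import cv2,numpy as np
print(get_state()); print(ctrl.hold_point_z)
for n in("scene","top"):
    im,d=imaging.get_image(n); cv2.imwrite(f"pics/{n}0.png",im[:,:,::-1]); np.savez(f"{n}0.npz",im=im,d=d)
    print(n,imaging.camera_info(n))
E
```

```text
pics
{'time_s': 0.0, 'joint_pos': array([ 6.40400644e+01,  1.04043592e+01,  9.21327360e+01, -9.63168883e-04,
        7.75657597e+01, -1.18200706e+01]), 'qvel': array([ 0.09456309,  0.14057175, -0.01299357,  0.04419823,  0.10829995,
        0.0682224 ]), 'joint_torque': array([ 5.69982949e-04, -4.44862747e+01, -3.51342201e+01, -2.22339818e-04,
        8.82768334e-03, -2.86411726e-06]), 'tool_pos': array([0.14018538, 0.55702846, 0.20435088]), 'tcp_rot': array([-1.79899134e+02, -2.01483932e-02,  1.65860325e+02]), 'contact_force': array([-0.26048364,  0.29265918, -0.74568653]), 'moment': array([-0.03162281, -0.03445487,  0.03735995]), 'grip_width': 0.9993673240943141}
0.0187
scene {'fx': 379.46449632355535, 'fy': 379.46449632355535, 'cx': 281.06246731883317, 'cy': 204.76546153505802, 'k1': -0.012919539839772908, 'R': array([[-0.72446521,  0.68926655,  0.00785968],
       [ 0.42509931,  0.45572548, -0.7820517 ],
       [-0.54262394, -0.56322811, -0.62316399]]), 't': array([ 0.37166236, -0.16092548,  1.10516285])}
top {'fx': 409.96677365515154, 'fy': 409.96677365515154, 'cx': 276.7796942062244, 'cy': 205.71742023092511, 'k1': 0.017808161077303722, 'R': array([[-0.02168433, -0.99959158, -0.01861345],
       [-0.98338638,  0.02468158, -0.17983896],
       [ 0.18022492,  0.01440452, -0.98351995]]), 't': array([0.02352239, 0.54734792, 0.97116391])}
```

View pics/scene0.png

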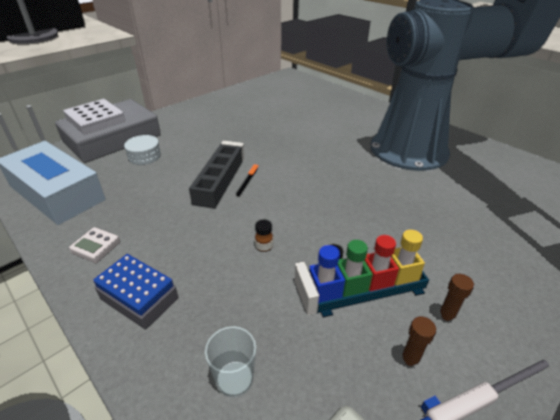

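View pics/top0.png

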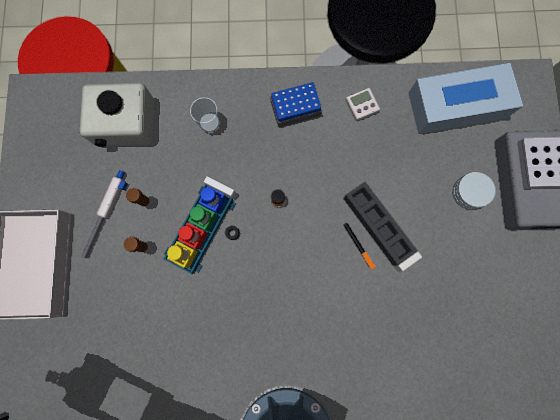

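The top view shows the carrier with blue (210,196), green (200,215), red (190,235) and yellow (180,255) caps. Its white end is next to blue, at (219,187). The rack's white end is at (407,261). The brown-capped pieces at (137,197) and (134,244) are the decoys. So blue goes to y=-78, green to -26, red to +26 and yellow to +78. Next I measure.

```bash
cat > h.py <<'E'
import numpy as np,cv2
from station import ctrl,jaws,get_state,imaging
def ray(info,uv):
    K=np.array([[info['fx'],0,info['cx']],[0,info['fy'],info['cy']],[0,0,1]])
    p=cv2.undistortPoints(np.array(uv,float).reshape(-1,1,2),K,np.array([info['k1'],0,0,0,0.]))[:,0]
    R=np.array(info['R']);t=np.array(info['t'])
    return -R.T@t,np.c_[p,np.ones(len(p))]@R
def onplane(info,uv,z):
    o,d=ray(info,uv); return o+d*((z-o[2])/d[:,2])[:,None]
def cloud(info,dep):
    v,u=np.mgrid[:420,:560]; o,d=ray(info,np.c_[u.ravel(),v.ravel()])
    return (o+d*dep.reshape(-1,1)).reshape(420,560,3)
def hsv(im): return cv2.cvtColor(im,cv2.COLOR_RGB2HSV)
HUE=dict(red=(0,8),yellow=(22,35),green=(45,80),blue=(105,125))
def capmask(im,c):
    h=hsv(im);lo,hi=HUE[c]
    m=(h[...,0]>=lo)&(h[...,0]<=hi)&(h[...,1]>130)&(h[...,2]>40)
    if c=='red': m|=(h[...,0]>172)&(h[...,1]>130)&(h[...,2]>40)
    return m
E
python3 - <<'E'
from h import *
for n in("top","scene"):
    f=np.load(f"{n}0.npz");im,d=f['im'],f['d'];info=imaging.camera_info(n);P=cloud(info,d)
    print(n,"bench z",np.median(P[300:320,250:350,2]) if n=="top" else np.median(P[200:215,330:360,2]))
    near=(P[...,0]>.2)&(P[...,0]<.8)&(abs(P[...,1])<.45)&(d>0)
    for c in HUE:
        m=capmask(im,c)&near
        if n=="scene": m&=np.hypot(P[...,0]-.45,P[...,1]-.22)<.25
        zz=P[m][:,2]; t=m&(abs(P[...,2]-.106)<.008)
        mm=cv2.minEnclosingCircle(np.argwhere(t)[:,::-1].astype(np.float32)) if t.any() else None
        print(c,m.sum(),t.sum(),P[t].mean(0).round(4),"plane",onplane(info,[mm[0]],.106).round(4), mm)
    h=hsv(im); 
    w=(h[...,1]<40)&(h[...,2]>150)&(abs(P[...,2]-.05)<.015)&near
    k,l,s,cc=cv2.connectedComponentsWithStats(w.astype(np.uint8))
    for i in range(1,k):
        if s[i,4]>40: print("white",s[i],cc[i],P[l==i].mean(0).round(4))
    rk=(h[...,2]<110)&(P[...,2]>.04)&(P[...,2]<.06)&(P[...,1]<-.05)&near
    k,l,s,cc=cv2.connectedComponentsWithStats(rk.astype(np.uint8))
    for i in range(1,k):
        if s[i,4]>150:
            q=P[l==i][:,:2].astype(np.float32); print("rack",s[i],q.mean(0),cv2.minAreaRect(q))
E
```

```text
top bench z 0.0009037839339109954
red 456 174 [0.4794 0.2243 0.1063] plane [[0.4793 0.224  0.106 ]] ((185.5, 232.5), 7.648629188537598)
yellow 473 180 [0.4343 0.2485 0.1062] plane [[0.4347 0.2486 0.106 ]] ((174.5, 252.0), 7.762187480926514)
green 393 169 [0.5239 0.1979 0.1064] plane [[0.5238 0.198  0.106 ]] ((196.92149353027344, 213.4256134033203), 7.482686519622803)
blue 904 168 [0.5703 0.1739 0.1062] plane [[0.5701 0.1737 0.106 ]] ((207.38372802734375, 193.87208557128906), 7.435154438018799)
white [204 176  30  20 210] [218.37142857 185.37142857] [0.6033 0.1566 0.0509]
white [399 252  23  19 177] [410.01129944 260.9039548 ] [ 0.4045 -0.3074  0.0504]
rack [ 345  181   73   84 1411] [ 0.49915156 -0.24394013] ((0.5013588666915894, -0.24397920072078705), (0.21238401532173157, 0.06314147263765335), 33.437110900878906)
scene bench z 0.0007103666273089448
red 973 262 [0.4831 0.2265 0.1054] plane [[0.4849 0.2276 0.106 ]] ((385.2727355957031, 243.38636779785156), 9.871814727783203)
yellow 870 253 [0.4379 0.2507 0.1053] plane [[0.4399 0.2515 0.106 ]] ((411.711669921875, 237.98904418945312), 9.764266014099121)
green 862 233 [0.5288 0.2011 0.1052] plane [[0.5312 0.2025 0.106 ]] ((356.85955810546875, 248.994384765625), 9.355606079101562)
blue 1115 296 [0.5724 0.1769 0.1053] plane [[0.5733 0.1773 0.106 ]] ((329.0, 253.5), 10.30786418914795)
white [222 141  22   5  78] [232.41025641 143.03846154] [ 0.4052 -0.3049  0.0503]
white [296 262  23  37 387] [306.51937984 279.88888889] [0.6046 0.1593 0.0501]
white [241 370  10  16  91] [245.25274725 378.16483516] [0.7924 0.2218 0.0499]
rack [ 189  144   54   51 1054] [ 0.51219106 -0.2340379 ] ((0.49919193983078003, -0.24456343054771423), (0.21847356855869293, 0.06251764297485352), 33.27744674682617)
```

```bash
python3 - <<'E'
from h import *
ctrl.reach([0.44,0.19,0.30],[180,0,151.2]); s=get_state(); print(s['time_s'],s['tool_pos'],s['joint_pos'].round(1))
I=imaging.camera_info("wrist"); im,d=imaging.get_image("wrist"); cv2.imwrite("pics/w1.png",im[:,:,::-1]); np.savez("w1.npz",im=im,d=d,**I)
o=-I['R'].T@I['t'];print("cam",o,I['R'][2])
ctrl.reach([0.48,-0.244,0.30],[180,0,213.4]); s=get_state(); print(s['time_s'],s['tool_pos'],s['joint_pos'].round(1))
I=imaging.camera_info("wrist"); im,d=imaging.get_image("wrist"); cv2.imwrite("pics/w2.png",im[:,:,::-1]); np.savez("w2.npz",im=im,d=d,**I)
o=-I['R'].T@I['t'];print("cam",o,I['R'][2])
a=cv2.imread("pics/w1.png");cv2.imwrite("pics/w12.png",cv2.resize(np.hstack([a,im[:,:,::-1]]),(800,300)))
E
```

```text
1.8583 [0.43963626 0.19068409 0.29978243] [  9.2  -6.1  98.2   0.   87.9 -52.1]
cam [0.36920325 0.22917756 0.47013091] [ 0.27017334 -0.14826265 -0.95132778]
3.6 [ 0.48031296 -0.24321828  0.29997966] [ -39.5    1.9   90.4    0.    87.7 -162.9]
cam [ 0.41310921 -0.28659594  0.47026584] [ 0.25763057  0.17091188 -0.95100768]
```

View pics/w12.png

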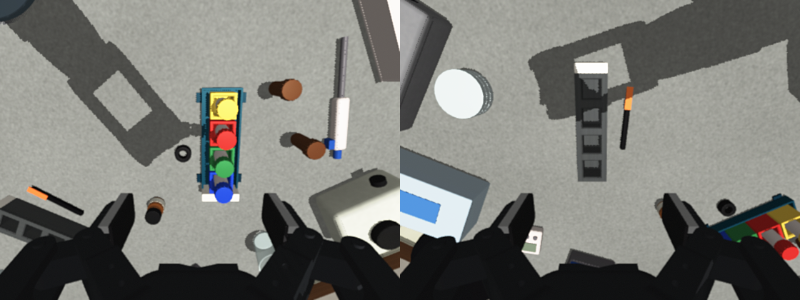

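The left half of the wrist picture shows the carrier: yellow (226,107), red (225,134), green (224,163) and blue (222,187), with the white end below blue. The right half shows the rack with wells around (590,90) to (592,170) and its white end at (591,68). I now compute positions from both.

```bash
python3 - <<'E'
from h import *
f=np.load("w1.npz");im,d=f['im'],f['d'];P=cloud(f,d)
for c in HUE:
    m=capmask(im,c)&(abs(P[...,2]-.106)<.008)&(np.hypot(P[...,0]-.5,P[...,1]-.2)<.12)
    k,l,s,cc=cv2.connectedComponentsWithStats(m.astype(np.uint8)); i=1+s[1:,4].argmax(); m=l==i
    cn=max(cv2.findContours(m.astype(np.uint8),0,1)[0],key=cv2.contourArea); q=onplane(f,cn[:,0],.106)[:,:2].astype(np.float32)
    print(c,m.sum(),P[m].mean(0).round(4),cv2.minEnclosingCircle(q))
f=np.load("w2.npz");im,d=f['im'],f['d'];P=cloud(f,d)
top=(abs(P[...,2]-.05)<.006)&(np.hypot(P[...,0]-.5,P[...,1]+.244)<.14)
k,l,s,cc=cv2.connectedComponentsWithStats(top.astype(np.uint8)); top=l==1+s[1:,4].argmax()
print("z",np.median(P[top][:,2]),"bench",np.median(P[300:310,300:330,2]))
cn,hi=cv2.findContours(top.astype(np.uint8),cv2.RETR_CCOMP,cv2.CHAIN_APPROX_NONE)
for c,h in zip(cn,hi[0]):
    if len(c)>20:
        q=onplane(f,c[:,0],.05)[:,:2].astype(np.float32); print("hole" if h[3]>=0 else "outer",cv2.minAreaRect(q))
w=top&(hsv(im)[...,1]<40)&(hsv(im)[...,2]>140); print("white",w.sum(),P[w].mean(0))
for yaw in(33.4,):
  for y in(-78,-26,26,78):
    a=np.radians(33.4); p=[.5013-y/1e3*np.cos(a),-.244-y/1e3*np.sin(a),.2]; print(p,ctrl.inverse_kinematics(p,[180,0,33.4]))
E
```

```text
red 628 [0.4765 0.2246 0.1072] ((0.47675004601478577, 0.22469346225261688), 0.017979061231017113)
yellow 435 [0.4345 0.247  0.1072] ((0.4319916069507599, 0.2488897144794464), 0.01769518293440342)
green 556 [0.5208 0.1986 0.107 ] ((0.5216552019119263, 0.1987062394618988), 0.018379196524620056)
blue 510 [0.5663 0.1744 0.1068] ((0.5671689510345459, 0.17404904961585999), 0.018635155633091927)
z 0.051588644539002776 bench 0.0016653302124812752
outer ((0.4917183816432953, -0.24951764941215515), (0.2286624014377594, 0.06022706255316734), 33.495750427246094)
hole ((0.5639482736587524, -0.2020684778690338), (0.03622157499194145, 0.036901820451021194), 33.40418243408203)
hole ((0.520096480846405, -0.23029685020446777), (0.03776421397924423, 0.03806667402386665), 32.151611328125)
hole ((0.4770791232585907, -0.2589695155620575), (0.03670866787433624, 0.03817036747932434), 33.41469192504883)
hole ((0.4340444803237915, -0.28750187158584595), (0.037757400423288345, 0.03789226710796356), 33.41985321044922)
white 698 [ 0.40371198 -0.30697162  0.05167483]
[np.float64(0.5664181333345457), np.float64(-0.20106250227337036), 0.2] [-3.08461004e+01  1.38920270e+01  8.84956420e+01 -2.54444375e-14
  7.76123310e+01  2.57538996e+01]
[np.float64(0.5230060444448486), np.float64(-0.22968750075779013), 0.2] [-3.56107887e+01  1.01460504e+01  9.29492335e+01 -2.54444375e-14
  7.69047160e+01  2.09892113e+01]
[np.float64(0.4795939555551514), np.float64(-0.2583124992422099), 0.2] [-4.07961985e+01  6.77406358e+00  9.67731412e+01 -2.54444375e-14
  7.64527953e+01  1.58038015e+01]
[np.float64(0.4361818666654542), np.float64(-0.28693749772662963), 0.2] [-4.63782665e+01  3.84231636e+00  9.99526136e+01 -2.54444375e-14
  7.62050700e+01  1.02217335e+01]
```

```bash
cat >> h.py <<'E'
def snap(name):
    I=imaging.camera_info("wrist"); im,d=imaging.get_image("wrist"); cv2.imwrite(f"pics/{name}.png",im[:,:,::-1]); np.savez(name+".npz",im=im,d=d,**I); return I,im,d
def proj(I,X):
    X=np.atleast_2d(X); r,_=cv2.Rodrigues(np.array(I['R'])); K=np.array([[I['fx'],0,I['cx']],[0,I['fy'],I['cy']],[0,0,1.]])
    return cv2.projectPoints(X.astype(float),r,np.array(I['t'],float),K,np.array([float(I['k1']),0,0,0,0]))[0][:,0]
def st(): 
    s=get_state(); print(round(s['time_s'],2),s['tool_pos'].round(4),s['contact_force'].round(1),round(s['grip_width'],3))
E
python3 - <<'E'
from h import *
jaws.grip(0.75,40); ctrl.reach([.568,.174,.15],[180,0,151.3]); st()
I,im,d=snap("b1"); p=get_state()['tool_pos']; print(proj(I,[p,[.568,.174,.106]]))
E
```

```text
5.66 [0.5685 0.1734 0.1504] [-0.4 -0.1  0.7] 0.748
[[277.28457916 252.21957725]
 [277.87185862 225.15352489]]
```

View pics/b1.png

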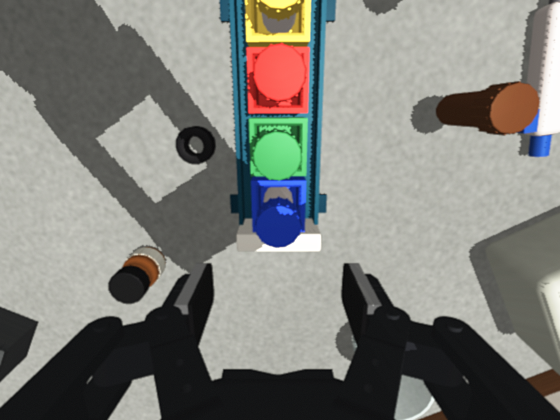

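The blue cap's top sits at about (278,222). The finger gap is centred on column 278, and I predicted (278,225), so I'm well aligned. Next: grasp blue, lift it and look over the well.

```bash
cat >> h.py <<'E'
UP=.20
def pick(x,y,yaw=151.3,z=.073):
    jaws.grip(0.75,40); ctrl.reach([x,y,.15],[180,0,yaw])
    print("hit",ctrl.move_l([x,y,z],velocity=.08,force_limit=8)); jaws.grip(0.0,40); st()
    ctrl.move_l([x,y,UP],velocity=.12); st()
def well(y,c=(.4993,-.2447),a=33.4):
    a=np.radians(a); return c[0]-y*np.cos(a),c[1]-y*np.sin(a)
E
python3 - <<'E'
from h import *
pick(.568,.174); x,y=well(-.078); ctrl.reach([x,y,.16],[180,0,33.4]); st()
I,im,d=snap("b2"); print(x,y,proj(I,[get_state()['tool_pos'],[x,y,.05],[x,y,.069]]))
E
```

```text
hit False
7.68 [0.5687 0.174  0.0739] [-0.6 -0.2  4.3] 0.364
8.89 [0.5673 0.1739 0.1989] [ 0.1 -0.3 -1.4] 0.37
10.3 [ 0.5645 -0.201   0.1598] [ 0.5 -0.1 -0.4] 0.367
0.5644181333345457 -0.20176250227337034 [[278.62641028 248.85898443]
 [278.9919665  200.22585919]
 [279.08610108 206.10522034]]
```

View pics/b2.png

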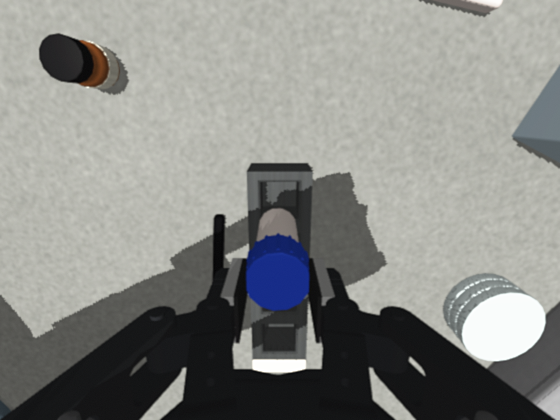

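The blue tube is held upright, with its cap at (278,272) and its lower end at about (277,208). The outer well is at about (280,195), just ahead. Now I'll compute the cap offset from the TCP and the well position in this same view.

```bash
cat >> h.py <<'E'
def caphand(name,c,tcp,ztop):
    f=np.load(name+".npz");im,d=f['im'],f['d'];P=cloud(f,d)
    m=capmask(im,c)&(abs(P[...,2]-ztop)<.006)&(np.hypot(P[...,0]-tcp[0],P[...,1]-tcp[1])<.04)
    cn=max(cv2.findContours(m.astype(np.uint8),0,1)[0],key=cv2.contourArea)
    q=cv2.minEnclosingCircle(onplane(f,cn[:,0],ztop)[:,:2].astype(np.float32)); print("cap",m.sum(),np.median(P[m][:,2]),P[m].mean(0),q); return np.array(q[0])
E
python3 - <<'E'
from h import *
s=get_state()['tool_pos']; q=caphand("b2","blue",s,s[2]+.032)
a=np.radians(33.4); row=-np.array([np.cos(a),np.sin(a)]); print("along row",(q-s[:2])@row,"across",(q-s[:2])@[-row[1],row[0]])
f=np.load("b2.npz");P=cloud(f,f['d']);top=(abs(P[...,2]-.05)<.006)&(np.hypot(P[...,0]-.5,P[...,1]+.244)<.14)
far=[u for u in (258,262,296,300)]
r=(P[...,:2]-[.4993,-.2447])@row
for c in range(252,312,8):
    t=np.where(top[150:260,c])[0]+150; print(c,[round(float(x)*1000,1) for x in r[t,c][[0]]],[ (round(float(r[t[i],c]*1000),1),round(float(r[t[i+1],c]*1000),1)) for i in range(len(t)-1) if t[i+1]-t[i]>3])
# left/right rack edges in row 170..
acr=(P[...,:2]-[.4993,-.2447])@[-row[1],row[0]]
for rr in(172,190): t=np.where(top[rr])[0]; print(rr,acr[rr,t[[0,-1]]])
b=(abs(P[...,2]-.13)<.02)&(np.hypot(P[...,0]-s[0],P[...,1]-s[1])<.03)
v=np.argwhere(b&(hsv(f['im'])[...,1]<70)&(hsv(f['im'])[...,2]>90)); print("body rows",v.min(0),v.max(0), P[v[:,0],v[:,1]].min(0))
E
```

```text
cap 3392 0.19349191534193716 [ 0.5636951  -0.20045906  0.19314501] ((0.5627090334892273, -0.20086659491062164), 0.018867405131459236)
along row 0.0017174527523641393 across -0.0009870992670761984
252 [-105.8] []
260 [-105.7] []
268 [-105.5] []
276 [-105.7] []
284 [-105.8] []
292 [-105.6] []
300 [-105.6] []
308 [-105.7] []
172 [-0.0290301   0.02975956]
190 [-0.02945094  0.02943853]
body rows [209 257] [238 297] [ 0.55786861 -0.20915444  0.11061437]
```

```bash
cat >> h.py <<'E'
def place(yw,adj=(0,0),foot=.0639):
    a=np.radians(33.4); row=-np.array([np.cos(a),np.sin(a)]); x,y=np.array(well(yw))+adj[0]*row+adj[1]*np.array([-row[1],row[0]])
    ctrl.reach([x,y,.16],[180,0,33.4])
    h1=ctrl.move_l([x,y,.11],velocity=.1,force_limit=8); s=get_state()['tool_pos']
    h2=ctrl.move_l([x,y,foot+.0065],velocity=.04,force_limit=6) if not h1 else None; print("place",h1,h2); st()
    z=get_state()['tool_pos'][2]
    if h1 or z>foot+.012: print("STUCK",z); return False
    jaws.grip(.7,40); ctrl.pause(.2); ctrl.move_l([x,y,.17],velocity=.15); st(); return True
E
python3 - <<'E'
from h import *
if place(-.078,(-.001,.0005)):
    pick(.5222,.1986); x,y=well(-.026); ctrl.reach([x,y,.16],[180,0,33.4]); snap("g2"); s=get_state()['tool_pos']; q=caphand("g2","green",s,s[2]+.032)
    a=np.radians(33.4); row=-np.array([np.cos(a),np.sin(a)]); print("along row",(q-s[:2])@row,"across",(q-s[:2])@[-row[1],row[0]])
E
```

```text
place False False
12.39 [ 0.5657 -0.2018  0.0707] [ 0.1 -0.6  0.6] 0.366
13.79 [ 0.5649 -0.2013  0.169 ] [-0.6 -0.7 -0.6] 0.7
hit False
17.02 [0.5229 0.1986 0.0738] [-0.5 -0.8  4.3] 0.367
18.23 [0.5215 0.1985 0.1989] [-1.4  1.2 -1.1] 0.366
cap 3337 0.1936510221435144 [ 0.52055775 -0.22902788  0.19328109] ((0.519952654838562, -0.22983846068382263), 0.01890590973198414)
along row 0.0014330469237305611 across -0.0004193753101079448
```

View pics/g2.png

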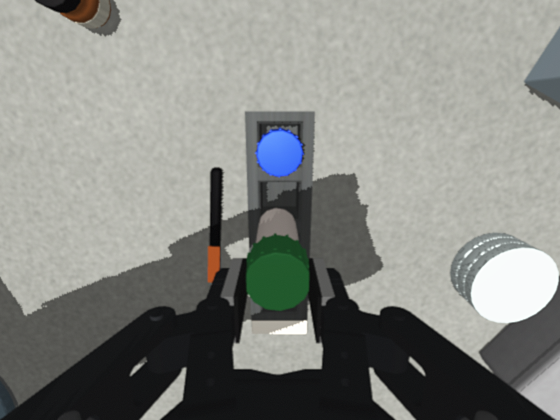

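Blue stands in the outer well, cap at (280,153). Green is held above the second well at (278,272). I continue with the same routine.

```bash
python3 - <<'E'
from h import *
a=np.radians(33.4); row=-np.array([np.cos(a),np.sin(a)])
ok=place(-.026,(-.001,.0005))
for c,p,yw in(("red",(.4773,.2247),.026),("yellow",(.4335,.2482),.078)):
    if not ok: break
    pick(*p); g=get_state()['grip_width']
    if not .33<g<.40: print("grip?",g); break
    x,y=well(yw); ctrl.reach([x,y,.16],[180,0,33.4]); snap(c+"2"); s=get_state()['tool_pos']; q=caphand(c+"2",c,s,s[2]+.032)
    e=(q-s[:2])@row; print("along row",e,"across",(q-s[:2])@[-row[1],row[0]])
    if abs(e-.001)>.003: print("offset?"); break
    ok=place(yw,(-(e-.0005),.0005))
E
```

```text
place False False
21.91 [ 0.5223 -0.2304  0.0706] [-0.3 -0.5 -1. ] 0.365
23.31 [ 0.5215 -0.2298  0.169 ] [-0.  -0.9 -0.2] 0.699
hit False
26.72 [0.478  0.2248 0.0738] [-0.9 -1.3  6.1] 0.367
27.93 [0.4766 0.2246 0.199 ] [ 1.   0.1 -0.3] 0.363
cap 3377 0.19374586504221716 [ 0.47760671 -0.2572463   0.19337713] ((0.4769270420074463, -0.2578393220901489), 0.018863888457417488)
along row 0.0007972960498304487 across -0.0008335146987947695
place False False
31.78 [ 0.4783 -0.2594  0.0707] [ 0.4 -0.3 -1.5] 0.365
33.18 [ 0.4776 -0.2588  0.1691] [-0.1  0.4 -1. ] 0.696
hit False
36.77 [0.4342 0.2483 0.0738] [ 0.  -0.2  6.3] 0.367
37.98 [0.4328 0.248  0.199 ] [ 1.   0.3 -1.3] 0.365
cap 3413 0.19379847330779545 [ 0.43602742 -0.28477055  0.19343275] ((0.4353652894496918, -0.2851923704147339), 0.018746310845017433)
along row -0.0014317661519549535 across -0.0009432159432387874
place False False
42.02 [ 0.433  -0.2893  0.0707] [ 0.2  0.2 -1.3] 0.369
43.42 [ 0.4324 -0.2886  0.1691] [ 0.1 -0.5  0.4] 0.699
```

```bash
python3 - <<'E'
from h import *
ctrl.reach([.40,-.05,.35],[180,0,0]); st()
im,d=imaging.get_image("top"); I=imaging.camera_info("top"); P=cloud(I,d)
for c in HUE:
    m=capmask(im,c)&(np.hypot(P[...,0]-.5,P[...,1]+.244)<.13)&(P[...,2]>.08); print(c,m.sum(),P[m&(P[...,2]>.095)].mean(0).round(4))
s,_=imaging.get_image("scene")
cv2.imwrite("pics/end.png",np.hstack([cv2.resize(im[150:300,150:450],(400,200)),cv2.resize(s[120:320,170:450],(400,286))[:200]])[:,:,::-1])
cv2.imwrite("pics/end2.png",cv2.resize(s[120:320,170:450],(784,560))[:,:,::-1])
E
```

```text
44.57 [ 0.3999 -0.0503  0.3489] [-0.4 -1.   0. ] 0.7
red 0 [nan nan nan]
yellow 0 [nan nan nan]
green 0 [nan nan nan]
blue 131 [ 0.5669 -0.2013  0.102 ]<stdin>:5: RuntimeWarning: Mean of empty slice.
  ret = um.true_divide(
```

View pics/end2.png

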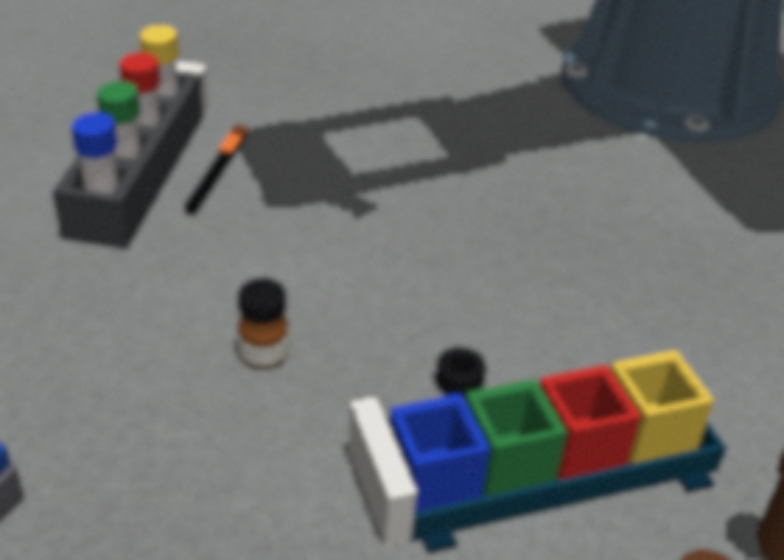

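View pics/end.png

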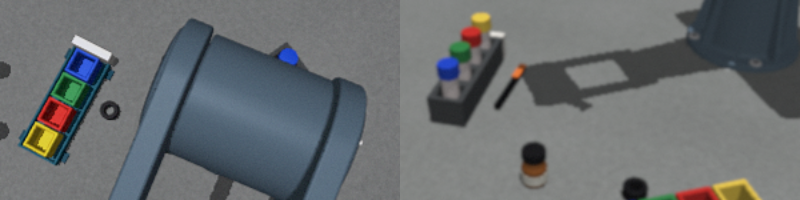

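The scene view shows all four tubes upright in the rack in reversed order, with yellow by the white end. The arm blocks the top view, so I move it aside for one numeric height check before handing in.

```bash
python3 - <<'E'
from h import *
from station import workorder
ctrl.reach([.14,.557,.30],[180,0,165]); st()
im,d=imaging.get_image("top"); I=imaging.camera_info("top"); P=cloud(I,d); ok=True
a=np.radians(33.4); row=-np.array([np.cos(a),np.sin(a)])
for c in HUE:
    m=capmask(im,c)&(np.hypot(P[...,0]-.5,P[...,1]+.244)<.13)&(P[...,2]>.095); q=P[m].mean(0); print(c,m.sum(),q.round(4),"row",((q[:2]-[.5013,-.244])@row).round(4)); ok&=abs(np.median(P[m][:,2])-.1025)<.003
print(ok)
if ok: workorder.hand_in(); st()
E
```

```text
47.02 [0.141  0.5567 0.3001] [-0.2 -0.1  0.2] 0.699
red 174 [ 0.4772 -0.2566  0.102 ] row 0.027
yellow 184 [ 0.4338 -0.2865  0.1021] row 0.0798
green 167 [ 0.5203 -0.2283  0.102 ] row -0.0245
blue 165 [ 0.5638 -0.2     0.1021] row -0.0764
True
the job is handed in; nothing more can be done
the job is handed in; nothing more can be done
```

All four tubes are in the bench rack in reverse order, and the job was handed in at about 47 s of the 106 s allowed. From the far end to the rack's white end they stand blue, green, red, yellow.

- **Height:** the last top-view check put every cap top at 102 mm above the bench, the height expected for a tube fully down.
- **Position:** the caps sit along the row at -76, -25, +27 and +80 mm, within 2 mm of the well centres. All four read 1–2 mm towards the white end, which is about the calibration error.
- **Upright:** the scene view showed all four standing, caps up.
- **Forces:** no pick or place tripped its force limit.

One check failed at first because the arm blocked the top camera. I moved the arm aside and repeated it, and it passed. The top, scene and wrist cameras disagreed by 3–6 mm on the cap positions at the start. I went mainly by the wrist view for grasping and placing.

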